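Slide the flange into the hood bay and lower the spatter hood

ROBOT

A 6-joint arm with a two-finger parallel gripper is mounted at the origin on the work surface. World frame = base frame: x ahead of the robot, y to its left, z up, the work surface at z = 0. Lengths are in m, angles in rad, forces in N, time in s.
With the tool pointing down it reaches from about 0.425 to 0.95 m from the base axis. Payload 3.5 kg.
Tool frame: the origin (TCP) lies on the centre line of the jaws, within the pads' length; the fingertips stand 11 mm ahead of it and the grasp point (between the pads) lies 8 mm behind it; z points along the fingers, x is the direction in which the jaws open and shut, and the axes are right-handed (so a half turn about z gives the same grasp; the last joint's range is limited). The gripper opens to 85 mm and grips with 20 to 120 N. Pads are 22 mm wide; open, the fingers measure 114 mm over their backs; the gripper's body (76 mm by 85 mm) begins 54 mm behind the grasp point. The pads swing forward as they close: fully open they stand 13 mm farther back than shut.
Start: joints at [1.182, 0.286, 1.577, -0, 1.279, -0.15], TCP at [0.16, 0.656, 0.242] pointing down, gripper open.
Joint ranges: [-2.77, 2.77], [-0.9, 2.22], [0.21, 2.48], [-1.53, 4.67], [0.24, 2.81], [-2.84, 2.84]. Speed limits (rad/s): [2.79, 2.79, 3.14, 3.14, 3.14, 3.14].

INTERFACE

Orientations are given as [roll, pitch, yaw] about the fixed x, y, z axes, in that order (R = Rz(yaw) Ry(pitch) Rx(roll)).
In Python, from plant import bot, eyes, finder gives the robot as it stands. The module is installed in compiled form; this text tells all that it offers.
- The arm moves only by the tool jog_arm, never from a script. Its argument "increments" is a list that holds one entry, the list of rows, each a list of 4 numbers: the shift along the tool's x, y, z in cm, then the turn about the tool's z in rad. A call has 1 to 10 rows; each row is the pose to reach, as a shift and turn from the pose measured when the call began, along the tool's axes at that moment; what a row does not reach only later rows make up. A row lasts 1/10 s, in which the tool goes at most 50 mm and 8.59 degrees, less where a joint would pass 70% of its speed; a pose out of reach is approached as far as the arm can. A call with a gripper value outside its range is refused whole. "fingers" is the opening, from 0 (shut) to 1 (fully open), set as the call begins (left out, the last holds). The fingers move at their own pace and stop on an object; "grip_force" is the grip in N (left out, the last holds). Time passes only in rows, so rows that repeat a pose let the fingers close. It gives the time, the measured TCP pose, the force and the opening at its end, in the units of the state.
- bot.get_obs(): the state, without advancing time (a new reading comes with each control period).
- eyes.get_image(name): name is "scene" or "top" or "wrist"; returns the picture (384x512x3 uint8, red, green, blue); there is no depth.
- eyes.camera_params(name): a dict with "camera_matrix" (3x3 intrinsics, pixels), "D" ([k1, k2, p1, p2, k3] as OpenCV has them; the pictures are not rectified), "R" (3x3) and "t" (3): a world point X has camera coordinates R X + t; the wrist camera has in their place "mount" (4x4, takes a point from camera to tool coordinates, whose origin is the TCP and whose axes are the tool frame's). Camera axes: x right, y down, z forward; pixel columns grow to the right and rows downward; lengths in m; the calibration is good to about 2 mm. A picture is of the moment at which its call begins: read the wrist's pose just before it. camera_params takes no time and is no camera call.
- bot.finish_job(): hands the job in, once; it reports no verdict.
Trained networks look in the newest picture that a camera, given by its name, has taken for a name from the list of things; names that differ only in an ending like _2 or _b are one class to them, and where a whole thing is asked for, a point or a joint stands for the part that bears it (a point fixed in the world has none). Each returns a list of dicts, best first, with "score" (0 to 1); they miss things now and then, are a little off and sometimes report something else, mostly with a low value. They report only what shows in the picture. A call takes as long as a camera call. They do not tell look-alikes from the thing itself.
- finder.spot_in(camera, query): "location" ([row, column] in pixels, amid what is visible of it).
The state is a dict: "time": time; "joints": joint angles; "qd": joint speeds; "joint_torque": joint torques, N m; "tool_pos": TCP position; "orientation": TCP orientation; "contact_force": force on the tool from outside, world axes, zero at the start; "ft_torque": the same for the moment, N m; "grip_width": opening from 0.0 (shut) to 1.0 (fully open).
Only numpy, scipy, OpenCV 4.12 (cv2) and the standard library are available. Lean on these libraries where they do the work, as an engineer would, in place of code of your own. Each camera call takes 0.05 s, during which the arm holds its last target.

TASK

Slide the larger pipe flange across the steel table, without lifting or tipping it, from its chalk ring into the middle of the other chalk ring, the one in front of the open spatter hood, and let go of it. Then lower the hinged hood by its bar handle, setting it down gently until it rests fully on its stops, and let go. Leave everything else on the table where it is.

Things in the scene. Friction and masses are not known exactly. Their poses are not given: they have to be found in the camera images.
- flange: The larger of two pipe flanges, about 0.5 kg, loose on the bare table: an aluminium disc 100 mm across and 14 mm thick with six bolt holes, and on its middle an upright steel pipe neck 45 mm across, its rim 82 mm above the table. Origin: centre of the disc's underside, z up.
- bay (a point): Target: centre of the white chalk ring (inner width 122 mm, so the flange has 11 mm to spare all round; four short ticks) on the flat table in the bay of the hood station. On the table top. Its level x axis points from the ring to the hood's hinge, y runs parallel to the hinge, z up. The bay is open at the front (-x) and at both sides (+y, -y).
- station: The fixed hood station; frame as bay. Two posts 22 mm square stand at x = 120, y = +110 and -110 mm, 116 mm high, on feet 45 mm wide that end at x = 152 mm. At each post a stop with a rubber pad reaches forward to x = 67 mm at 81 to 100 mm height. A low cross bar joins the posts.
- start_mark (a point): Centre of the other chalk ring of the same size, where the flange stands at the start (within about 15 mm of the middle). On the table top.
- hood_hinge (a point): Middle of the hood's hinge axis, 110 mm behind the ring (bay x = 110 mm) and 105 mm above the table; axes as bay, the hinge runs along y.
- hood (a joint): Hood angle: 0 = level, resting on its stops over the bay; 1.57 = standing straight up; starts at 1.5 to 1.75. The hood is a flat steel frame with a clear pane, 0.35 kg, 220 mm wide, 12 mm thick, reaching 160 mm from the hinge. The hinge is stiff: the hood stays where it is left and takes about 1 to 6 N at the bar to move. Down, it clears the flange's neck by 17 mm.
- hood_bar (a point): Middle of the hood's handle: a round steel bar 14 mm thick, 120 mm long, parallel to the hinge, 205 mm from the hinge axis in the plane of the hood, held at both ends, with a 38 mm gap between bar and frame. It can be pinched from above, across the bar, and turns between the fingers as the hood swings. 310 mm high with the hood up; 105 mm with it down, then at bay x = -95 mm.
- small_flange: Bystander, leave alone: a smaller flange, disc 68 mm across, neck 28 mm across, 48 mm high, standing some 140 mm from the start ring on the robot's side. Origin: centre of its underside.
- magnet: Bystander, leave alone: a triangular welding square, 110 mm long, 16 mm thick and 70 mm high, standing some 150 mm beyond the start ring. Origin: middle of its underside.
- bottle: Bystander, leave alone: a clear bottle with a white cap, 60 mm across and 150 mm high, near the far edge of the table. Origin: centre of its underside.
- grinding_disc: Bystander, leave alone: a flat brown-red disc 116 mm across, 6 mm thick, lying near the far edge. Origin: centre of its underside.
- pliers: Bystander, leave alone: pliers some 170 mm long and 16 mm high lying along x at the left side. Origin: under the pivot.
- hammer: Bystander, leave alone: a hammer lying along x at the right side. Origin: its underside.
- tape: Bystander, leave alone: a black tape measure 70 x 70 x 36 mm near the far edge. Origin: centre of its underside.
There are look-alikes about, which are no part of the job. What is shaped like the flange but orange is not meant.

How it is judged:
On the way, in this order (a step that is already met when the one before it is completed fails the run):
1. The flange stands flat in the middle of the ring in the bay, let go, with the hood still open (horizontal distance between flange and bay below 0.012 m and height (world z) of flange below 0.004 m and angle between flange's own z axis and vertical below 0.05 rad and contact force between the fingers and flange below 0.3 N and linear speed of flange below 0.02 m/s and value of joint hood above 1 rad), for 0.2 s.
2. The hood is down on its stops (value of joint hood below 0.05 rad), for 0.2 s.
At the end, for the whole second after the job is handed in: The flange stands flat, at rest, with its centre within 12 mm of the centre of the ring in the bay (about: wholly inside the chalk line), and the hood is down on its stops (within 0.05 rad of level) (horizontal distance between flange and bay below 0.012 m and height (world z) of flange below 0.004 m and angle between flange's own z axis and vertical below 0.05 rad and value of joint hood below 0.05 rad and linear speed of flange below 0.02 m/s); the robot touches nothing.
It fails at once if the flange is lifted (more than 8 mm) off the table (height (world z) of flange above 0.008 m).
It fails at once if the flange is tipped by more than 0.17 rad (angle between flange's own z axis and vertical above 0.17 rad).
It fails at once if the hood is slammed: it closes faster than 0.9 rad/s (0.18 m/s at the bar) in the last 0.15 rad above its stops (value of joint hood below 0.15 rad and velocity of joint hood below -0.9 rad/s).
It fails at once if a bystander (small flange, magnet square, bottle, grinding disc, pliers, hammer or tape measure) is moved by more than 25 mm (distance of any of small_flange, magnet, bottle, grinding_disc, pliers, hammer, tape from where it was at the start of the episode above 0.025 m).
It also fails if it takes over 64 s, if anything falls off the work surface, if the arm or the gripper's body presses on something with over 40 N, if the wrist force passes 120 N, or if a joint passes its speed limit or range.

## Working session

There is one attempt and no reset: what is moved stays moved. The work goes in short steps, Python scripts to look and compute and a tool call to move; the robot and the scene stay as the last step left them, time stands still between calls to the robot, and variables do not carry over. Pictures are saved under pics/ and viewed, and the job is handed in when it is done.

Besides the shell and the picture viewer there is one more tool, called by a JSON object that holds its "method" and its "body". jog_arm: Moves the arm, as the interface text tells. Its arguments: {"type":"object","properties":{"increments":{"type":"array","items":{"type":"array","items":{"type":"array","items":{"type":"number"}}}},"fingers":{"type":"number"},"grip_force":{"type":"number"}},"required":["increments"]}

```bash
mkdir -p pics; python3 - <<'E'
from plant import bot, eyes, finder
import cv2, numpy as np
o=bot.get_obs(); print({k:np.round(v,3).tolist() for k,v in o.items()})
for n in ["scene","top","wrist"]:
    im=eyes.get_image(n); cv2.imwrite(f"pics/{n}0.png",im[:,:,::-1])
    p=eyes.camera_params(n); print(n,{k:np.round(v,4).tolist() for k,v in p.items()})
for c in ["scene","top"]:
    for q in ["flange","hood_bar","hood","small_flange","station","magnet"]:
        print(c,q,[(round(d['score'],2),np.round(d['location']).tolist()) for d in finder.spot_in(c,q)])
E
```

```text
{'time': 0.0, 'joints': [1.182, 0.287, 1.578, 0.0, 1.279, -0.15], 'qd': [-0.001, -0.001, 0.001, 0.001, -0.0, -0.002], 'joint_torque': [-0.002, -40.599, -29.262, -0.0, 0.006, 0.0], 'tool_pos': [0.159, 0.655, 0.241], 'orientation': [-3.141, 0.002, 1.332], 'contact_force': [-0.696, 0.867, 0.217], 'ft_torque': [-0.035, -0.018, -0.011], 'grip_width': 0.997}
scene {'camera_matrix': [[410.6854, 0.0, 259.9092], [0.0, 410.6854, 180.4325], [0.0, 0.0, 1.0]], 'D': [-0.1032, 0.0, 0.0, 0.0, 0.0], 'R': [[0.6107, 0.7917, -0.0151], [0.5847, -0.4637, -0.6656], [-0.534, 0.3977, -0.7461]], 't': [-0.3332, -0.2376, 1.6753]}
top {'camera_matrix': [[396.1314, 0.0, 252.5265], [0.0, 396.1314, 184.1394], [0.0, 0.0, 1.0]], 'D': [0.0443, 0.0, 0.0, 0.0, 0.0], 'R': [[0.0113, -0.9999, -0.0084], [-0.9899, -0.01, -0.1411], [0.141, 0.0099, -0.99]], 't': [0.0127, 0.5408, 1.1061]}
wrist {'camera_matrix': [[264.6585, 0.0, 259.6228], [0.0, 264.6585, 193.7457], [0.0, 0.0, 1.0]], 'D': [0.0167, 0.0, 0.0, 0.0, 0.0], 'mount': [[1.0, 0.0012, 0.0003, 0.0004], [-0.0012, 0.9495, 0.3136, -0.0821], [0.0001, -0.3136, 0.9495, -0.131], [0.0, 0.0, 0.0, 1.0]]}
scene flange [(0.8, [205.0, 112.0]), (0.77, [257.0, 178.0]), (0.75, [220.0, 208.0]), (0.6, [204.0, 157.0])]
scene hood_bar [(0.63, [141.0, 332.0])]
scene hood [(0.63, [140.0, 331.0])]
scene small_flange [(0.83, [192.0, 201.0]), (0.6, [253.0, 222.0])]
scene station [(0.87, [155.0, 330.0])]
scene magnet [(0.73, [253.0, 222.0])]
top flange [(0.76, [200.0, 320.0]), (0.67, [185.0, 374.0]), (0.63, [250.0, 350.0]), (0.62, [286.0, 396.0])]
top hood_bar []
top hood [(0.86, [145.0, 166.0])]
top small_flange []
top station [(0.58, [152.0, 164.0])]
top magnet [(0.73, [104.0, 257.0]), (0.71, [152.0, 336.0])]
```

View pics/scene0.png

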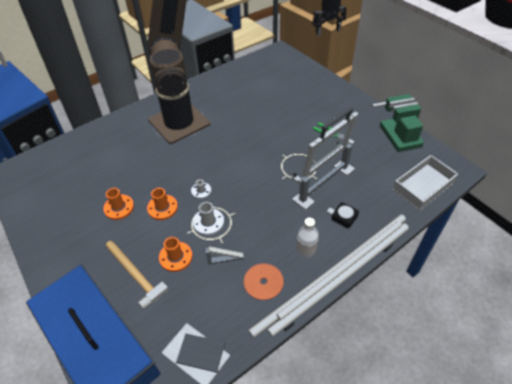

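View pics/top0.png

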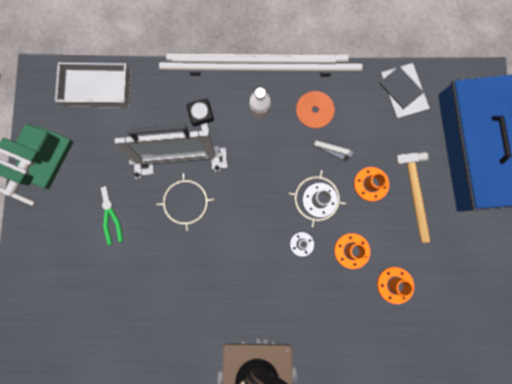

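View pics/wrist0.png

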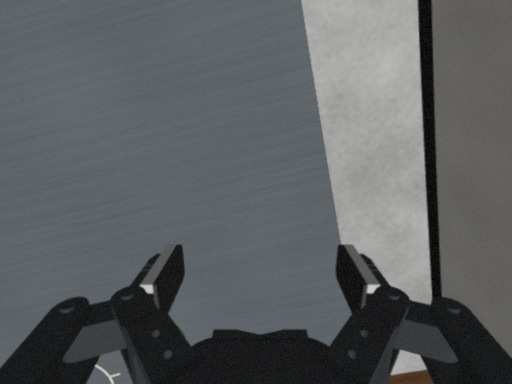

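```bash
cat > h.py <<'E'
from plant import bot, eyes, finder
import cv2, numpy as np
def pr(cam):
    p=eyes.camera_params(cam); return np.array(p['camera_matrix']),np.array(p['D']),np.array(p['R']),np.array(p['t'])
def proj(cam,X):
    K,D,R,t=pr(cam); return cv2.projectPoints(np.atleast_2d(X).astype(float),cv2.Rodrigues(R)[0],t,K,D)[0].reshape(-1,2)
def wristRt():
    from scipy.spatial.transform import Rotation as Ro
    p=eyes.camera_params('wrist');o=bot.get_obs()
    T=np.eye(4);T[:3,:3]=Ro.from_euler('xyz',o['orientation']).as_matrix();T[:3,3]=o['tool_pos']
    C=np.linalg.inv(T@np.array(p['mount']))
    return np.array(p['camera_matrix']),np.array(p['D']),C[:3,:3],C[:3,3]
def ray(par,uv):
    K,D,R,t=par
    n=cv2.undistortPoints(np.array(uv,float).reshape(-1,1,2),K,D).reshape(-1,2)
    d=np.c_[n,np.ones(len(n))]@R; return -R.T@t,d
def toz(par,uv,z=0):
    c,d=ray(par,uv); return c+d*((z-c[2])/d[:,2])[:,None]
def ortho(im,par,x0,x1,y0,y1,mm,z=0):
    # rows: x decreasing, cols: y decreasing
    K,D,R,t=par
    xs=np.arange(x1,x0,-mm/1000);ys=np.arange(y1,y0,-mm/1000)
    Y,X=np.meshgrid(ys,xs);P=np.c_[X.ravel(),Y.ravel(),np.full(X.size,z)]
    uv=cv2.projectPoints(P,cv2.Rodrigues(R)[0],t,K,D)[0].reshape(*X.shape,2).astype(np.float32)
    return cv2.remap(im,uv[...,0],uv[...,1],cv2.INTER_CUBIC)
E
python3 - <<'E'
from h import *
im=cv2.imread('pics/top0.png');par=pr('top')
o=ortho(im,par,0.35,0.75,-0.35,0.4,1); cv2.imwrite('pics/ortho0.png',o); print(o.shape)
print(toz(par,[[185,202],[317,198],[323,198],[302,244]]))
for z in(0.0,.014,.082): print(z,toz(par,[[320,200],[323,198]],z))
E
```

```text
(400, 750, 3)
[[ 0.49051333  0.2187299   0.        ]
 [ 0.50651295 -0.17271193  0.        ]
 [ 0.50670657 -0.19042552  0.        ]
 [ 0.3712185  -0.12737515  0.        ]]
0.0 [[ 0.50065505 -0.18149206  0.        ]
 [ 0.50670657 -0.19042552  0.        ]]
0.014 [[ 0.49920385 -0.17923785  0.014     ]
 [ 0.50518304 -0.18806455  0.014     ]]
0.082 [[ 0.49215514 -0.16828885  0.082     ]
 [ 0.49778305 -0.17659698  0.082     ]]
```

View pics/ortho0.png

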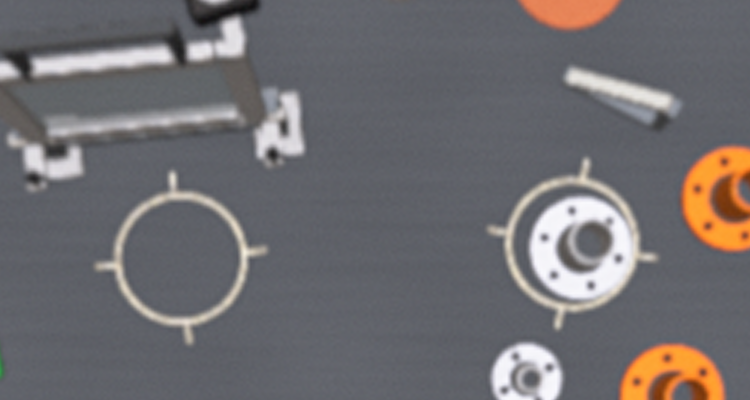

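```bash
python3 - <<'E'
from h import *
im=cv2.imread('pics/top0.png');par=pr('top')
def fit(z,lo,cx,cy,r0,r1):
    mm=.5;x0,x1,y0,y1=cx-.09,cx+.09,cy-.09,cy+.09
    o=ortho(im,par,x0,x1,y0,y1,mm,z)
    w=o.min(2)>lo
    r,c=np.nonzero(w);X=x1-r*mm/1000;Y=y1-c*mm/1000
    d=np.hypot(X-cx,Y-cy);k=(d<r1)&(d>r0);A=np.c_[X[k],Y[k],np.ones(k.sum())]
    s=np.linalg.lstsq(A,X[k]**2+Y[k]**2,rcond=None)[0]
    return s[0]/2,s[1]/2,np.sqrt(s[2]+s[0]**2/4+s[1]**2/4),k.sum()
for lo in(140,170): print('bay',fit(0,lo,.4915,.219,.055,.072))
o=ortho(im,par,.41,.59,-.27,-.09,.25,.014)
cv2.imwrite('pics/fl0.png',o)
w=(o.min(2)>190).astype(np.uint8)
w=cv2.morphologyEx(w,cv2.MORPH_OPEN,np.ones((25,25)))
n,l,s,c=cv2.connectedComponentsWithStats(w);i=1+np.argmax(s[1:,4])
cs,_=cv2.findContours((l==i).astype(np.uint8),cv2.RETR_EXTERNAL,cv2.CHAIN_APPROX_NONE)
(cx,cy),r=cv2.minEnclosingCircle(max(cs,key=len));print('flange',.59-cy*.00025,-.09-cx*.00025,r*.25)
# triangulate flange neck rim later
E
```

```text
bay (np.float64(0.49176139713322164), np.float64(0.21957916253486093), np.float64(0.06365361312734136), np.int64(13139))
bay (np.float64(0.49172987122521683), np.float64(0.21958920061991816), np.float64(0.06355432194092472), np.int64(6652))
flange 0.5002231292724609 -0.1811133117675781 52.66368103027344
```

View pics/fl0.png

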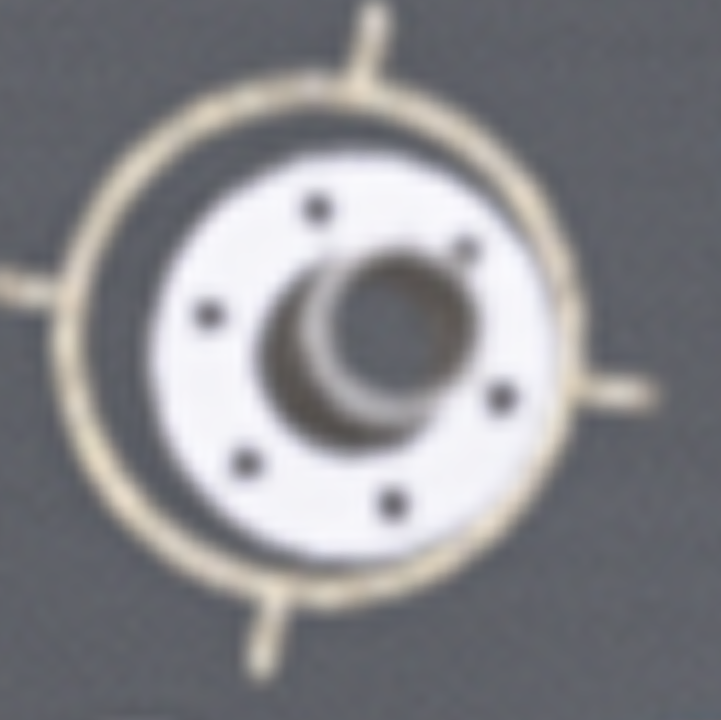

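{"method": "jog_arm", "body": {"increments": [[[-3,2.8,0,0],[-7,6.6,0,0],[-11,10.4,0,0],[-15,14.2,0,0],[-19,18,0,0],[-23,21.8,0,0],[-27,25.5,0,0],[-31,29.3,0,0],[-35,33,0,0],[-38,36,0,0]]], "fingers": 1}}

```text
time: 1.75
tool_pos: [0.4037, 0.2277, 0.2428]
orientation: [3.14, -0.001, 1.332]
contact_force: [1.0, -0.5, 0.4]
grip_width: 1.0
```

```bash
cat > look.py <<'E'
from h import *
import sys
o=bot.get_obs();print('t',o['time'],np.round(o['tool_pos'],4),np.round(o['orientation'],4),np.round(o['contact_force'],1),o['grip_width'])
par=wristRt()
im=cv2.cvtColor(eyes.get_image('wrist'),cv2.COLOR_RGB2BGR);cv2.imwrite(f'pics/w_{sys.argv[1]}.png',im)
np.savez(f'w_{sys.argv[1]}.npz',K=par[0],D=par[1],R=par[2],t=par[3])
E
python3 look.py 1
```

```text
t 1.75 [0.4037 0.2277 0.2428] [ 3.1404e+00 -8.0000e-04  1.3322e+00] [ 1.  -0.5  0.4] 1.0003613089988288
```

View pics/w_1.png

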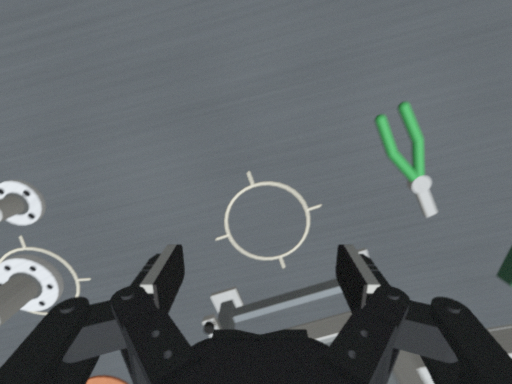

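```bash
python3 - <<'E'
from h import *
im=cv2.imread('pics/w_1.png');z=np.load('w_1.npz');par=(z['K'],z['D'],z['R'],z['t'])
o=ortho(im,par,.36,.66,.07,.37,.5);cv2.imwrite('pics/wo1.png',o)
cx,cy=.4917,.2196
mm=.5;w=o.min(2)>150;r,c=np.nonzero(w);X=.66-r*.0005;Y=.37-c*.0005
for it in range(3):
    d=np.hypot(X-cx,Y-cy);k=(d<.070)&(d>.057);A=np.c_[X[k],Y[k],np.ones(k.sum())]
    s=np.linalg.lstsq(A,X[k]**2+Y[k]**2,rcond=None)[0];cx,cy=s[0]/2,s[1]/2;print(cx,cy,np.sqrt(s[2]+cx*cx+cy*cy))
d=np.hypot(X-cx,Y-cy);k=(d>.073)&(d<.086);a=np.arctan2(Y[k]-cy,X[k]-cx)
print('yaw',np.angle(np.exp(4j*a).mean())/4,k.sum(),np.abs(np.exp(4j*a).mean()))
E
```

```text
0.49231908008966113 0.21831200572473736 0.06351175128032113
0.49236085760058623 0.21824235070969455 0.06350733648417047
0.49236406674087496 0.21823694619875839 0.06350726408478187
yaw 0.10233454172559311 1121 0.9965399272133738
```

View pics/wo1.png

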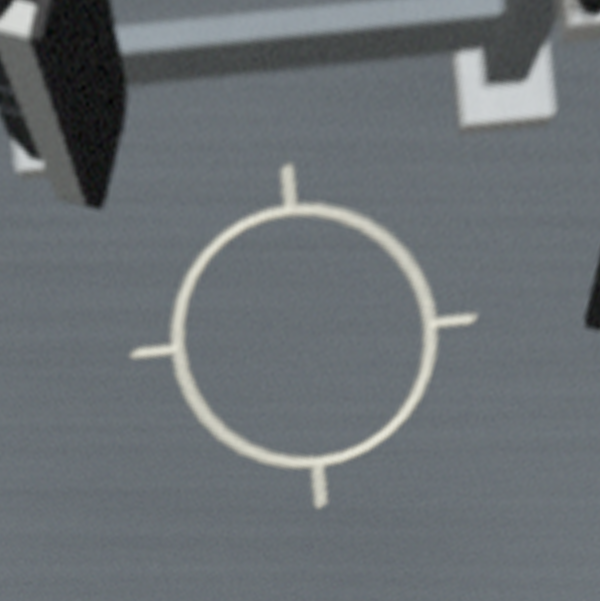

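{"method": "jog_arm", "body": {"increments": [[[-3.5,1.8,0,0],[-7.5,3.8,0,0],[-11.7,6,0,0],[-16,8.2,0,0],[-20.3,10.4,0,0],[-24.6,12.6,0,0],[-29,14.8,0,0],[-33,16.9,0,0],[-36,18.4,0,0],[-37.2,19,0,0]]]}}

```text
time: 2.8
tool_pos: [0.502, -0.1876, 0.2453]
orientation: [3.136, 0.004, 1.323]
contact_force: [0.5, -0.3, 0.2]
grip_width: 1.001
```

```bash
python3 look.py 2;  python3 - <<'E'
from h import *
im=cv2.imread('pics/w_2.png');z=np.load('w_2.npz');par=(z['K'],z['D'],z['R'],z['t'])
a=ortho(im,par,.42,.58,-.26,-.10,.4,.014);b=ortho(im,par,.42,.58,-.26,-.10,.4,.082)
cv2.imwrite('pics/wo2.png',np.hstack([a,b]))
E
```

```text
t 2.8 [ 0.502  -0.1876  0.2453] [3.136 0.004 1.323] [ 0.5 -0.3  0.2] 1.0009388668216235
```

View pics/w_2.png

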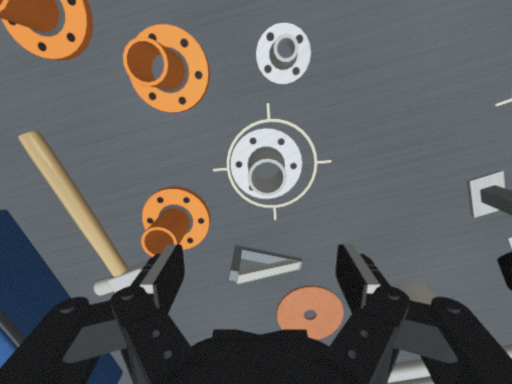

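View pics/wo2.png

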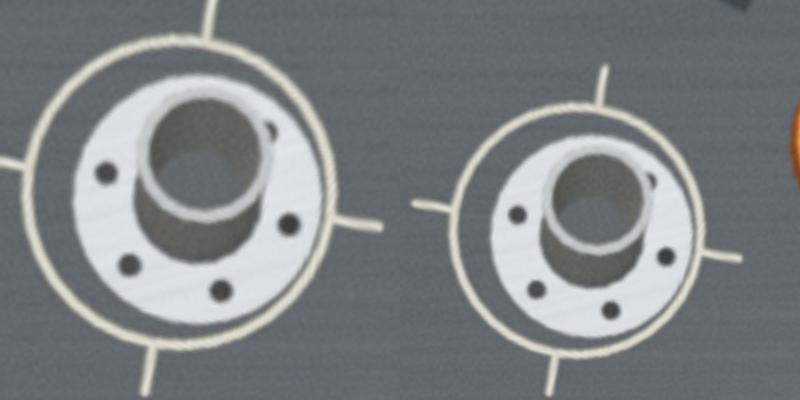

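{"method": "jog_arm", "body": {"increments": [[[0.4,-0.2,2,0],[0.8,-0.4,5,0],[0.8,-0.4,8,0],[0.8,-0.4,11,0],[0.8,-0.4,12,0],[0.8,-0.4,12,0]]]}}

```text
time: 3.45
tool_pos: [0.4997, -0.1781, 0.1237]
orientation: [3.14, 0.003, 1.324]
contact_force: [-0.6, -0.7, 0.5]
grip_width: 1.004
```

```bash
python3 look.py 3
```

```text
t 3.45 [ 0.4997 -0.1781  0.1237] [3.1397e+00 3.1000e-03 1.3241e+00] [-0.6 -0.7  0.5] 1.0038836191520504
```

View pics/w_3.png

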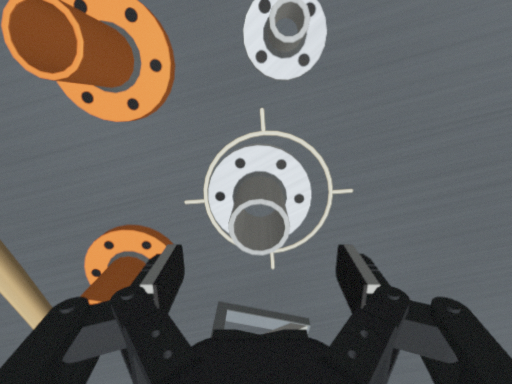

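{"method": "jog_arm", "body": {"increments": [[[0,0,2,0],[0,0,4.5,0],[0,0,6.5,0],[0,0,7.7,0],[0,0,8,0],[0,0,8,0]]]}}

```text
time: 4.1
tool_pos: [0.5019, -0.1797, 0.0464]
orientation: [3.135, 0.005, 1.324]
contact_force: [0.1, -0.8, 0.0]
grip_width: 1.0
```

{"method": "jog_arm", "body": {"increments": [[[0,0,0,0],[0,0,0,0],[0,0,0,0],[0,0,0,0],[0,0,0,0],[0,0,0,0],[0,0,0,0],[0,0,0,0]]], "fingers": 0, "grip_force": 35}}

```text
time: 4.9
tool_pos: [0.5026, -0.1797, 0.0477]
orientation: [3.134, 0.004, 1.324]
contact_force: [-0.2, 0.5, 5.9]
grip_width: 0.524
```

```bash
python3 look.py 4
```

```text
t 4.9 [ 0.5026 -0.1797  0.0477] [3.1336 0.004  1.3238] [-0.2  0.5  5.9] 0.5240272713284697
```

View pics/w_4.png

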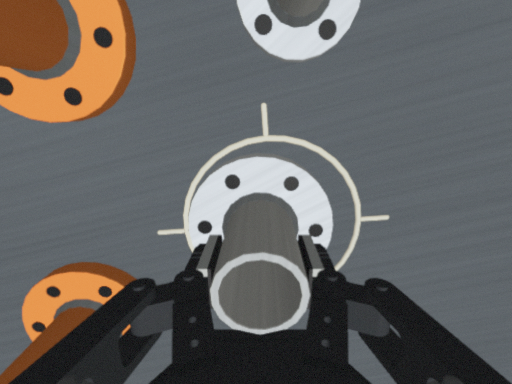

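{"method": "jog_arm", "body": {"increments": [[[0.4,-0.11,0.1,0],[1.2,-0.33,0.1,0],[2.4,-0.66,0.1,0],[3.8,-1.05,0.1,0],[5.2,-1.43,0.1,0],[6.6,-1.82,0.1,0],[8,-2.2,0.1,0],[9.2,-2.53,0.1,0],[10,-2.75,0.1,0],[10,-2.75,0.1,0]]]}}

```text
time: 5.95
tool_pos: [0.5025, -0.0769, 0.0478]
orientation: [3.128, 0.006, 1.325]
contact_force: [1.4, -3.1, 5.0]
grip_width: 0.521
```

{"method": "jog_arm", "body": {"increments": [[[0.6,-0.16,0.1,0],[1.8,-0.48,0.1,0],[3.6,-0.97,0.1,0],[5.6,-1.5,0.1,0],[7.8,-2.1,0.1,0],[10,-2.7,0.1,0],[12.2,-3.3,0.1,0],[13.9,-3.76,0.1,0],[14.8,-4,0.1,0],[15,-4.05,0.1,0]]]}}

```text
time: 6.95
tool_pos: [0.5026, 0.0766, 0.048]
orientation: [3.121, 0.01, 1.329]
contact_force: [0.4, -11.9, 10.3]
grip_width: 0.522
```

{"method": "jog_arm", "body": {"increments": [[[1,-0.3,0.05,0],[2.6,-0.8,0.05,0],[4.4,-1.37,0.05,0],[6.4,-2,0.05,0],[8.4,-2.6,0.05,0],[10.2,-3.17,0.05,0],[11.8,-3.66,0.05,0],[12.8,-4,0.05,0],[13.3,-4.15,0.05,0],[13.3,-4.15,0.05,0]]]}}

```text
time: 7.95
tool_pos: [0.4972, 0.2143, 0.0482]
orientation: [3.115, 0.012, 1.332]
contact_force: [1.9, -9.0, 11.2]
grip_width: 0.525
```

```bash
python3 look.py 5; python3 - <<'E'
from h import *
cv2.imwrite('pics/top5.png',eyes.get_image('top')[:,:,::-1])
im=cv2.imread('pics/w_5.png');z=np.load('w_5.npz');par=(z['K'],z['D'],z['R'],z['t'])
a=ortho(im,par,.41,.57,.14,.30,.4,.0);b=ortho(im,par,.41,.57,.14,.30,.4,.014)
cv2.imwrite('pics/wo5.png',np.hstack([a,b]))
E
```

```text
t 7.95 [0.4972 0.2143 0.0482] [3.1151 0.0124 1.332 ] [ 1.9 -9.  11.2] 0.5245084784124358
```

View pics/wo5.png

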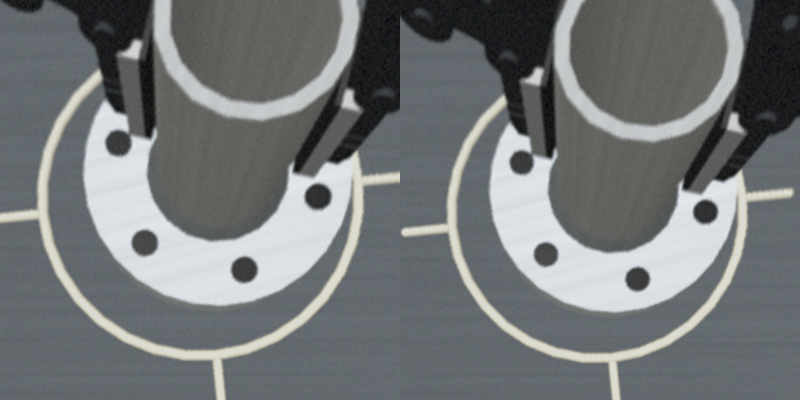

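View pics/w_5.png

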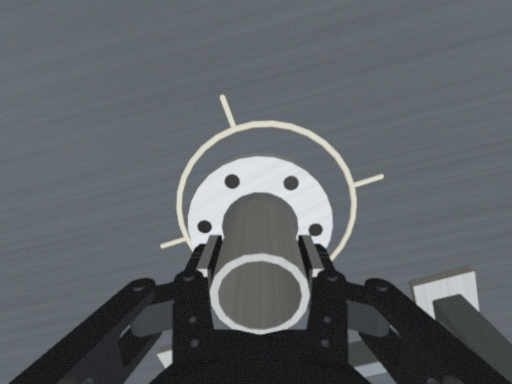

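View pics/top5.png

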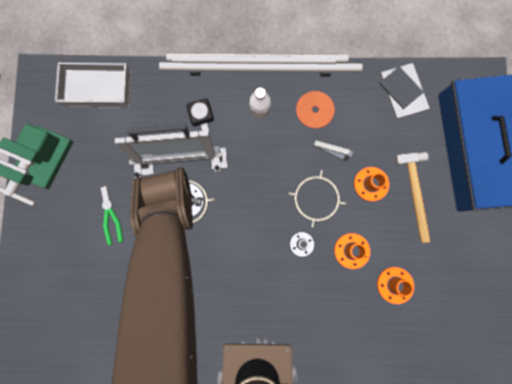

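{"method": "jog_arm", "body": {"increments": [[[0.2,-0.2,0,0],[0.4,-0.5,0,0],[0.5,-0.6,0,0],[0.5,-0.6,0,0],[0.5,-0.6,0,0]]]}}

```text
time: 8.55
tool_pos: [0.494, 0.2196, 0.0486]
orientation: [3.112, 0.012, 1.332]
contact_force: [2.4, -5.0, 3.3]
grip_width: 0.518
```

```bash
python3 look.py 6; python3 - <<'E'
from h import *
im=cv2.imread('pics/w_6.png');z=np.load('w_6.npz');par=(z['K'],z['D'],z['R'],z['t'])
a=ortho(im,par,.41,.57,.14,.30,.4,.0);b=ortho(im,par,.41,.57,.14,.30,.4,.014)
cv2.imwrite('pics/wo6.png',np.hstack([a,b]))
E
```

```text
t 8.55 [0.494  0.2196 0.0486] [3.112  0.0123 1.3319] [ 2.4 -5.   3.3] 0.5179916670778306
```

View pics/wo6.png

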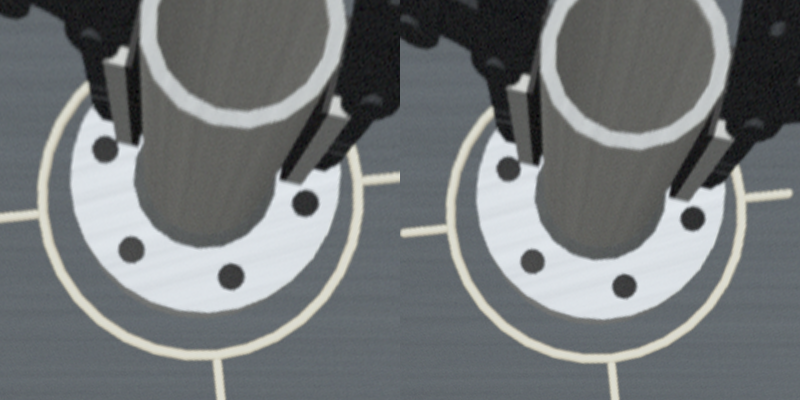

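{"method": "jog_arm", "body": {"increments": [[[0,0,0,0],[0,0,0,0],[0,0,0,0],[0,0,0,0],[0,0,0,0],[0,0,0,0]]], "fingers": 1}}

```text
time: 9.2
tool_pos: [0.4938, 0.2197, 0.0485]
orientation: [3.112, 0.012, 1.332]
contact_force: [-0.7, 0.9, -0.0]
grip_width: 0.997
```

```bash
python3 look.py 7; python3 - <<'E'
from h import *
im=cv2.imread('pics/w_7.png');z=np.load('w_7.npz');par=(z['K'],z['D'],z['R'],z['t'])
a=ortho(im,par,.41,.57,.14,.30,.4,.0);b=ortho(im,par,.41,.57,.14,.30,.4,.014)
cv2.imwrite('pics/wo7.png',np.hstack([a,b]))
E
```

```text
t 9.2 [0.4938 0.2197 0.0485] [3.1124 0.0124 1.332 ] [-0.7  0.9 -0. ] 0.997410515477661
```

View pics/wo7.png

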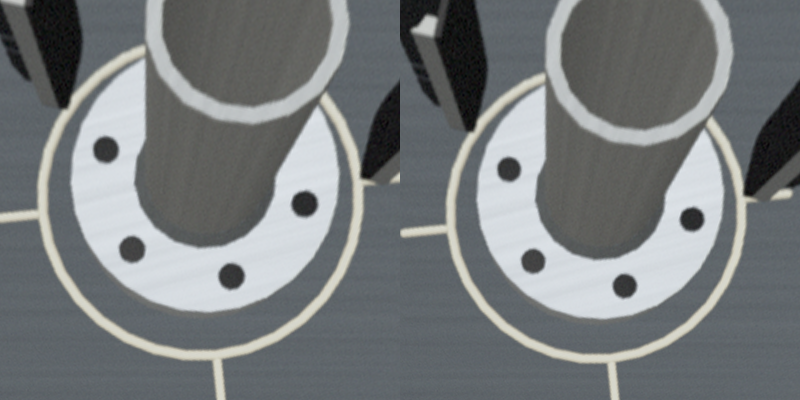

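{"method": "jog_arm", "body": {"increments": [[[0,0,-1.5,0],[0,0,-4,0],[0,0,-7,0],[0,-0.5,-10,0],[0,-2,-13.5,0],[0,-4,-17.5,0],[0,-6,-21.5,0],[0,-8,-25.5,0],[0,-9,-28.5,0],[0,-10,-30,0]]]}}

```text
time: 10.25
tool_pos: [0.3889, 0.2495, 0.3509]
orientation: [3.106, 0.008, 1.332]
contact_force: [0.5, 0.1, 0.4]
grip_width: 1.0
```

```bash
python3 look.py 8; cat > bar.py <<'E'
from h import *
B=np.array([.492,.219]);yw=.102;c,s=np.cos(yw),np.sin(yw)
def bw(x,y,z): return np.array([B[0]+c*x-s*y,B[1]+s*x+c*y,z])
def barpt(th,y=0,L=.205): return bw(.110-L*np.cos(th),y,.105+L*np.sin(th))
E
python3 - <<'E'
from bar import *
for cam in('scene','top'):
    im=cv2.imread(f'pics/{cam}0.png');im=cv2.resize(im,None,fx=4,fy=4,interpolation=cv2.INTER_CUBIC)
    for th,col in((1.5,(0,0,255)),(1.6,(0,255,0)),(1.7,(255,0,0)),(1.8,(0,255,255))):
        P=proj(cam,[barpt(th,-.06),barpt(th,.06)]);q=np.int32(P*4+2);cv2.line(im,tuple(map(int,q[0])),tuple(map(int,q[1])),col,1)
    m=np.int32(P.mean(0)*4);im=im[max(0,m[1]-250):m[1]+250,max(0,m[0]-300):m[0]+300];cv2.imwrite(f'pics/bar_{cam}.png',im)
E
```

```text
t 10.25 [0.3889 0.2495 0.3509] [3.1059 0.0078 1.3325] [0.5 0.1 0.4] 0.9998005959971229
```

View pics/bar_scene.png

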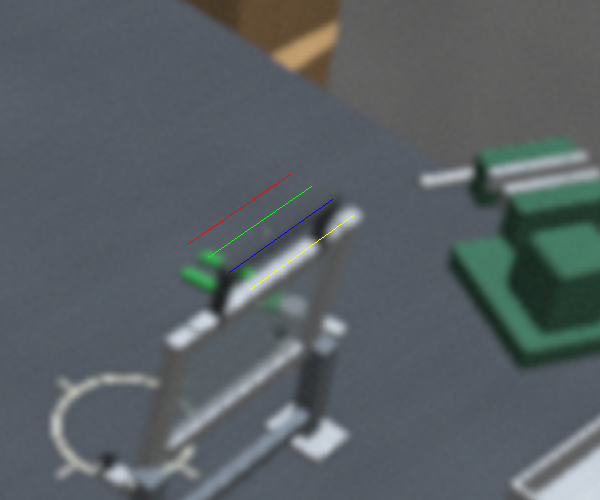

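View pics/bar_top.png

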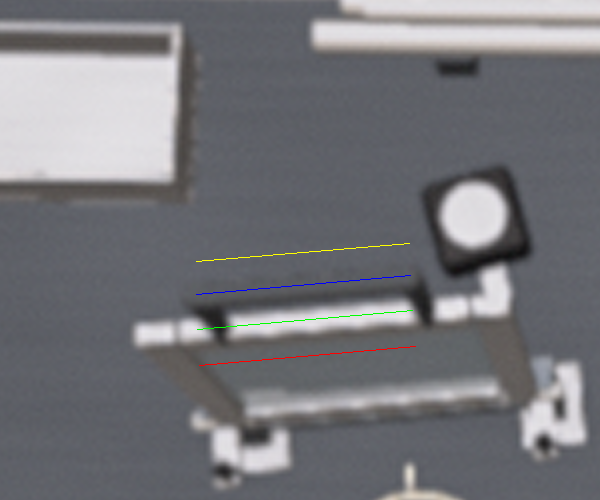

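View pics/w_8.png

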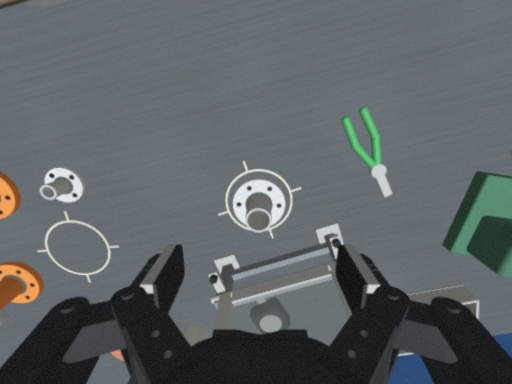

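```bash
python3 - <<'E'
from bar import *
ims=[]
for cam in('scene','top'):
    im0=cv2.imread(f'pics/{cam}0.png');F=8
    m=proj(cam,[barpt(1.67)])[0]
    for th in(1.64,1.68,1.72):
        im=cv2.resize(im0,None,fx=F,fy=F,interpolation=cv2.INTER_CUBIC)
        for L,w,col in((.205,.06,(0,0,255)),(.160,.11,(0,255,0))):
            q=np.int32(proj(cam,[barpt(th,-w,L),barpt(th,w,L)])*F+F/2);cv2.line(im,tuple(map(int,q[0])),tuple(map(int,q[1])),col,1)
        a,b=int(m[1]*F),int(m[0]*F);ims.append(im[a-200:a+200,b-270:b+270][:, :])
a=np.vstack([np.hstack(ims[:3]),np.hstack(ims[3:])]);cv2.imwrite('pics/bb.png',cv2.resize(a,(800,400),interpolation=cv2.INTER_AREA))
E
```

```text
(no output)
```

View pics/bb.png

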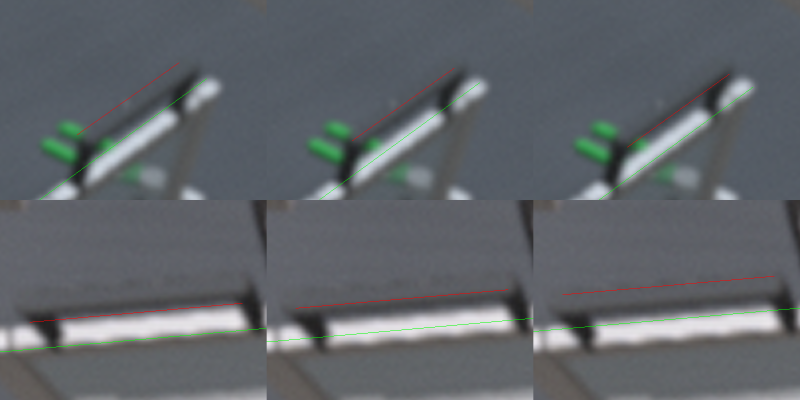

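{"method": "jog_arm", "body": {"increments": [[[0,0,-3,0.1],[0,0,-6,0.25],[0.4,2.5,-8,0.4],[0.9,5.5,-8.5,0.55],[1.5,9,-8.5,0.7],[2.1,12.5,-8.5,0.84],[2.7,16,-8.5,0.98],[3.2,19.5,-8.5,1.1],[3.7,22,-8.5,1.2],[3.9,23,-8.5,1.23]]]}}

```text
time: 11.3
tool_pos: [0.6198, 0.2343, 0.444]
orientation: [3.123, -0.03, 0.101]
contact_force: [-0.7, 0.2, -0.1]
grip_width: 1.0
```

```bash
python3 look.py 9; python3 - <<'E'
from bar import *
im=cv2.imread('pics/w_9.png');z=np.load('w_9.npz');R,t=z['R'],z['t'];print(t)
for th,col in((1.62,(0,0,255)),(1.68,(0,255,0)),(1.74,(255,0,0))):
    q=np.int32(cv2.projectPoints(np.array([barpt(th,-.06),barpt(th,.06)]),cv2.Rodrigues(R)[0],t,z['K'],z['D'])[0].reshape(-1,2))
    print(th,q.tolist());cv2.line(im,tuple(map(int,q[0])),tuple(map(int,q[1])),col,1)
cv2.imwrite('pics/w9o.png',im)
E
```

```text
t 11.3 [0.6198 0.2343 0.444 ] [ 3.123  -0.0305  0.1008] [-0.7  0.2 -0.1] 0.9995836564456554
[-0.65234178  0.05591312  0.60671791]
1.62 [[249, 238], [247, 129]]
1.68 [[260, 238], [260, 128]]
1.74 [[271, 237], [272, 128]]
```

View pics/w9o.png

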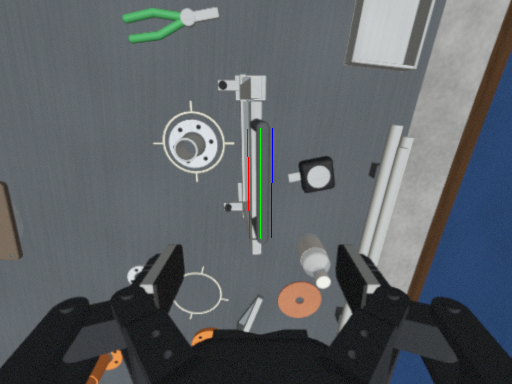

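{"method": "jog_arm", "body": {"increments": [[[0,0,2,0],[0,0,5,0],[0,0,8.5,0],[0,0,11.5,0],[0,0,13.5,0],[0,0,14.4,0],[0,0,14.4,0],[0,0,14.4,0]]]}}

```text
time: 12.15
tool_pos: [0.6248, 0.2324, 0.3019]
orientation: [3.123, -0.033, 0.102]
contact_force: [-0.1, 0.9, 0.6]
grip_width: 0.999
```

```bash
python3 look.py 10
```

```text
t 12.15 [0.6248 0.2324 0.3019] [ 3.1233 -0.0332  0.102 ] [-0.1  0.9  0.6] 0.9989171724485291
```

View pics/w_10.png

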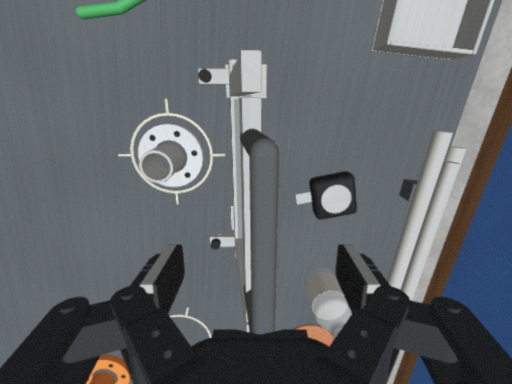

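{"method": "jog_arm", "body": {"increments": [[[0,0,0,0],[0,0,0,0],[0,0,0,0],[0,0,0,0],[0,0,0,0],[0,0,0,0],[0,0,0,0],[0,0,0,0],[0,0,0,0],[0,0,0,0]]], "fingers": 0, "grip_force": 25}}

```text
time: 13.2
tool_pos: [0.6254, 0.2324, 0.3027]
orientation: [3.123, -0.035, 0.102]
contact_force: [2.1, 0.4, 1.0]
grip_width: 0.16
```

```bash
python3 look.py 11
```

```text
t 13.2 [0.6254 0.2324 0.3027] [ 3.1234 -0.0351  0.1018] [2.1 0.4 1. ] 0.15964544429877628
```

View pics/w_11.png

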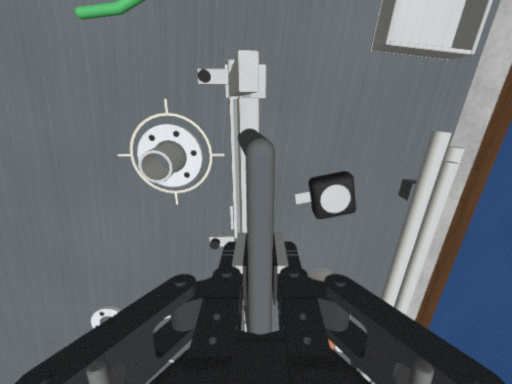

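```bash
cat > swing.py <<'E'
from bar import *
import sys
from scipy.spatial.transform import Rotation as Ro
def state():
    o=bot.get_obs();R=Ro.from_euler('xyz',o['orientation']).as_matrix();g=np.array(o['tool_pos'])-.008*R[:,2]
    d=g[:2]-B;return o,R,np.array([c*d[0]+s*d[1],-s*d[0]+c*d[1],g[2]])
o,R,g=state()
th=np.arctan2(g[2]-.105,.110-g[0]);print('g bay',np.round(g,4),'theta',round(th,4),'rad',round(np.hypot(g[2]-.105,.110-g[0]),4),'F',np.round(o['contact_force'],1),'t',o['time'],'ori',np.round(o['orientation'],3))
if len(sys.argv)>1:
    goals=np.array([float(a) for a in sys.argv[1:]])
    for a in goals:
        dv=np.array([.110-.205*np.cos(a)-g[0],-g[1],.105+.205*np.sin(a)-g[2]])
        w=np.array([c*dv[0]-s*dv[1],s*dv[0]+c*dv[1],dv[2]])
        print(a,np.round(R.T@w*100,2).tolist())
E
python3 swing.py 1.68 1.65 1.61 1.56 1.51 1.46 1.42 1.39 1.37
```

```text
g bay [ 1.337e-01 -1.000e-04  3.107e-01] theta 1.6857 rad 0.207 F [1.8 0.1 0.1] t 13.25 ori [ 3.123 -0.035  0.102]
1.68 [-0.15, -0.02, 0.18]
1.65 [-0.76, -0.01, 0.11]
1.61 [-1.57, -0.01, 0.03]
1.56 [-2.6, -0.01, -0.02]
1.51 [-3.62, -0.01, -0.02]
1.46 [-4.65, -0.01, 0.03]
1.42 [-5.46, -0.01, 0.11]
1.39 [-6.07, -0.01, 0.19]
1.37 [-6.48, -0.01, 0.25]
```

{"method": "jog_arm", "body": {"increments": [[[-0.2,0,0,0],[-0.7,0,0,0],[-1.5,0,-0.02,0],[-2.5,0,-0.05,0],[-3.5,0,-0.05,0],[-4.5,0,0,0],[-5.4,0,0.05,0],[-6.1,0,0.12,0],[-6.5,0,0.18,0]]]}}

```text
time: 14.15
tool_pos: [0.5599, 0.2258, 0.2986]
orientation: [3.123, -0.035, 0.102]
contact_force: [3.3, -0.2, 4.5]
grip_width: 0.152
```

```bash
python3 swing.py 1.34 1.3 1.25 1.2 1.15 1.1 1.05 1.0 .96 .93
```

```text
g bay [ 0.068  -0.      0.3066] theta 1.3652 rad 0.206 F [ 3.3 -0.2  4.5] t 14.15 ori [ 3.123 -0.035  0.102]
1.34 [-0.49, -0.01, 0.19]
1.3 [-1.29, -0.01, 0.36]
1.25 [-2.28, -0.02, 0.63]
1.2 [-3.26, -0.02, 0.94]
1.15 [-4.22, -0.03, 1.3]
1.1 [-5.16, -0.03, 1.71]
1.05 [-6.08, -0.04, 2.17]
1.0 [-6.97, -0.05, 2.67]
0.96 [-7.67, -0.06, 3.1]
0.93 [-8.18, -0.07, 3.45]
```

{"method": "jog_arm", "body": {"increments": [[[-0.5,0,0.15,0],[-1.3,0,0.33,0],[-2.3,0,0.6,0],[-3.3,0,0.92,0],[-4.2,0,1.28,0],[-5.2,0,1.7,0],[-6.1,0,2.15,0],[-7,0,2.65,0],[-7.7,0,3.1,0],[-8.2,0,3.45,0]]]}}

```text
time: 15.15
tool_pos: [0.4787, 0.2173, 0.2607]
orientation: [3.125, -0.034, 0.102]
contact_force: [2.9, 4.8, -0.8]
grip_width: 0.152
```

```bash
python3 swing.py .92 .88 .83 .78 .73 .68 .63 .58 .54 .5
```

```text
g bay [-1.370e-02 -2.000e-04  2.687e-01] theta 0.9239 rad 0.2052 F [ 2.9  4.8 -0.8] t 15.15 ori [ 3.125 -0.034  0.102]
0.92 [-0.05, -0.02, 0.06]
0.88 [-0.71, -0.03, 0.55]
0.83 [-1.51, -0.04, 1.2]
0.78 [-2.27, -0.05, 1.88]
0.73 [-3.0, -0.06, 2.6]
0.68 [-3.69, -0.07, 3.36]
0.63 [-4.34, -0.09, 4.15]
0.58 [-4.95, -0.1, 4.97]
0.54 [-5.41, -0.11, 5.65]
0.5 [-5.84, -0.12, 6.35]
```

{"method": "jog_arm", "body": {"increments": [[[-0.4,0,0.3,0],[-1,0,0.8,0],[-1.6,0,1.3,0],[-2.3,0,1.9,0],[-3,-0.05,2.6,0],[-3.7,-0.05,3.36,0],[-4.3,-0.1,4.1,0],[-4.9,-0.1,4.9,0],[-5.4,-0.1,5.65,0],[-5.8,-0.1,6.3,0]]]}}

```text
time: 16.15
tool_pos: [0.4227, 0.2114, 0.1949]
orientation: [3.124, -0.034, 0.102]
contact_force: [1.1, 2.2, 1.2]
grip_width: 0.152
```

```bash
python3 swing.py .5 .47 .43 .39 .35 .31 .28 .25 .22 .2 .18
```

```text
g bay [-0.07   -0.0004  0.2029] theta 0.4983 rad 0.2049 F [1.1 2.2 1.2] t 16.15 ori [ 3.124 -0.034  0.102]
0.5 [0.01, -0.04, -0.03]
0.47 [-0.29, -0.05, 0.5]
0.43 [-0.68, -0.06, 1.22]
0.39 [-1.03, -0.07, 1.97]
0.35 [-1.35, -0.08, 2.72]
0.31 [-1.64, -0.1, 3.49]
0.28 [-1.84, -0.11, 4.07]
0.25 [-2.02, -0.12, 4.65]
0.22 [-2.18, -0.13, 5.25]
0.2 [-2.28, -0.13, 5.65]
0.18 [-2.37, -0.14, 6.04]
```

{"method": "jog_arm", "body": {"increments": [[[-0.3,0,0.5,0],[-0.7,0,1.2,0],[-1,-0.05,1.9,0],[-1.35,-0.05,2.7,0],[-1.65,-0.1,3.5,0],[-1.85,-0.1,4.1,0],[-2,-0.1,4.6,0],[-2.15,-0.1,5.1,0],[-2.25,-0.1,5.5,0],[-2.35,-0.1,5.9,0]]]}}

```text
time: 17.15
tool_pos: [0.4016, 0.2092, 0.1351]
orientation: [3.124, -0.035, 0.102]
contact_force: [3.9, 0.4, 1.3]
grip_width: 0.155
```

```bash
python3 swing.py .17 .15 .13 .11 .09 .07 .05 .03 .01 0 -.01
```

```text
g bay [-0.0912 -0.0004  0.1431] theta 0.187 rad 0.2048 F [3.9 0.4 1.3] t 17.15 ori [ 3.124 -0.035  0.102]
0.17 [-0.09, -0.05, 0.34]
0.15 [-0.17, -0.05, 0.74]
0.13 [-0.24, -0.06, 1.14]
0.11 [-0.31, -0.07, 1.55]
0.09 [-0.36, -0.07, 1.95]
0.07 [-0.41, -0.08, 2.36]
0.05 [-0.45, -0.09, 2.77]
0.03 [-0.48, -0.1, 3.18]
0.01 [-0.5, -0.1, 3.59]
0.0 [-0.51, -0.11, 3.79]
-0.01 [-0.51, -0.11, 4.0]
```

{"method": "jog_arm", "body": {"increments": [[[-0.08,0,0.3,0],[-0.15,0,0.6,0],[-0.2,0,1,0],[-0.25,-0.05,1.35,0],[-0.32,-0.05,1.7,0],[-0.36,-0.05,2,0],[-0.4,-0.05,2.3,0],[-0.43,-0.05,2.6,0],[-0.46,-0.1,2.9,0],[-0.48,-0.1,3.15,0]]]}}

```text
time: 18.15
tool_pos: [0.3985, 0.2089, 0.1035]
orientation: [3.123, -0.036, 0.102]
contact_force: [6.0, -1.7, 2.5]
grip_width: 0.151
```

```bash
python3 swing.py .03 .02 .01 0 -.01 -.02 -.03
```

```text
g bay [-0.0944 -0.0004  0.1115] theta 0.0317 rad 0.2045 F [ 6.  -1.7  2.5] t 18.15 ori [ 3.123 -0.036  0.102]
0.03 [-0.06, -0.04, 0.03]
0.02 [-0.07, -0.04, 0.23]
0.01 [-0.08, -0.04, 0.44]
0.0 [-0.09, -0.05, 0.64]
-0.01 [-0.09, -0.05, 0.85]
-0.02 [-0.1, -0.06, 1.05]
-0.03 [-0.1, -0.06, 1.26]
```

Now down gently onto the stops until the upward force rises.

{"method": "jog_arm", "body": {"increments": [[[-0.05,0,0.15,0],[-0.05,0,0.3,0],[-0.05,0,0.45,0],[-0.05,0,0.6,0],[-0.05,0,0.7,0],[-0.05,0,0.7,0]]]}}

```text
time: 18.75
tool_pos: [0.3985, 0.2089, 0.1001]
orientation: [3.122, -0.033, 0.103]
contact_force: [-5.6, -3.0, 24.3]
grip_width: 0.149
```

```bash
python3 swing.py 0 -.02
```

```text
g bay [-0.0943 -0.0003  0.1081] theta 0.0151 rad 0.2043 F [-5.6 -3.  24.3] t 18.75 ori [ 3.122 -0.033  0.103]
0.0 [-0.08, -0.04, 0.31]
-0.02 [-0.09, -0.05, 0.72]
```

{"method": "jog_arm", "body": {"increments": [[[0,0,0,0],[0,0,0,0],[0,0,0,0],[0,0,0,0],[0,0,0,0]]], "fingers": 0.38}}

```text
time: 19.25
tool_pos: [0.3975, 0.2087, 0.0991]
orientation: [3.122, -0.031, 0.103]
contact_force: [0.5, -0.6, 0.6]
grip_width: 0.377
```

```bash
python3 look.py 12
```

```text
t 19.25 [0.3975 0.2087 0.0991] [ 3.1221 -0.0306  0.1027] [ 0.5 -0.6  0.6] 0.3767392626890604
```

View pics/w_12.png

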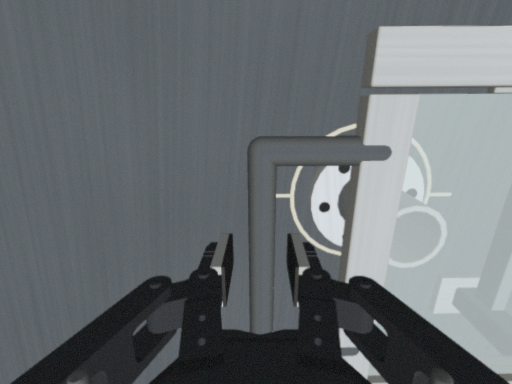

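{"method": "jog_arm", "body": {"increments": [[[0,0,-1,0],[0,0,-2.5,0],[0,0,-4.5,0],[0,0,-7,0],[0,0,-10,0],[0,0,-13.5,0],[0,0,-17,0],[0,0,-20,0],[0,0,-21,0],[0,0,-21,0]]]}}

```text
time: 20.3
tool_pos: [0.3914, 0.2124, 0.3111]
orientation: [3.123, -0.035, 0.103]
contact_force: [-0.0, -0.4, -0.2]
grip_width: 0.379
```

```bash
python3 look.py 13; python3 - <<'E'
from bar import *
for n in('scene','top'):
    im=cv2.cvtColor(eyes.get_image(n),cv2.COLOR_RGB2BGR);im=cv2.resize(im,None,fx=4,fy=4,interpolation=cv2.INTER_CUBIC)
    for th,col in((0,(0,0,255)),(.05,(0,255,0))):
        q=np.int32(proj(n,[barpt(th,-.06),barpt(th,.06)])*4+2);cv2.line(im,tuple(map(int,q[0])),tuple(map(int,q[1])),col,1)
    m=proj(n,[bw(0,0,.05)])[0]*4;a,b=int(m[1]),int(m[0]);cv2.imwrite(f'pics/end_{n}.png',im[max(0,a-200):a+200,max(0,b-260):b+260])
E
```

```text
t 20.3 [0.3914 0.2124 0.3111] [ 3.1229 -0.0349  0.1027] [-0.  -0.4 -0.2] 0.3786416758857357
```

View pics/w_13.png

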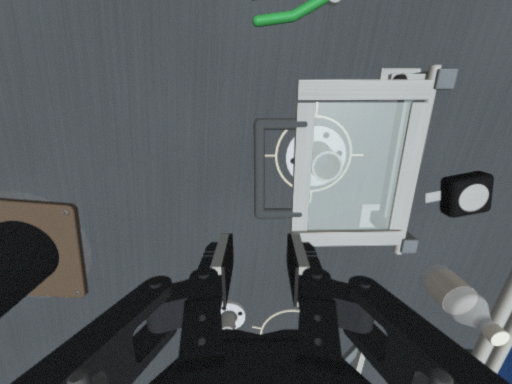

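View pics/end_scene.png

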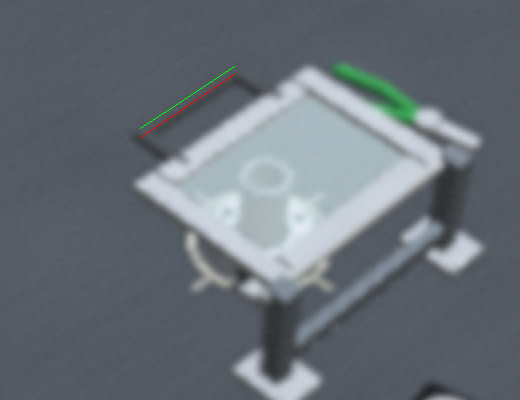

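View pics/end_top.png

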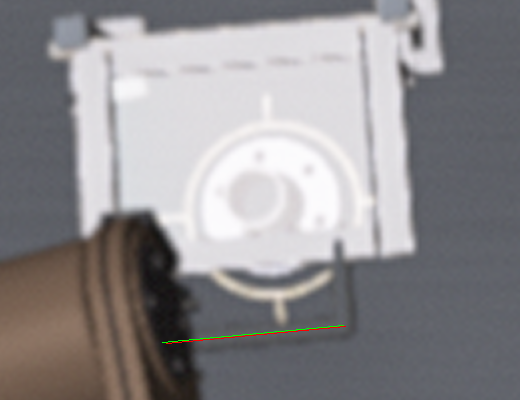

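```bash
python3 - <<'E'
from bar import *
im=cv2.imread('pics/w_13.png');z=np.load('w_13.npz');par=(z['K'],z['D'],z['R'],z['t'])
a=ortho(im,par,.41,.57,.14,.30,.4,.0);b=ortho(im,par,.41,.57,.14,.30,.4,.014)
cv2.imwrite('pics/wo13.png',np.hstack([a,b]))
# bar in wrist image at theta 0 / .05
print(cv2.projectPoints(np.array([barpt(h,y) for h in(0,.05) for y in(-.06,.06)]),cv2.Rodrigues(z['R'])[0],z['t'],z['K'],z['D'])[0].reshape(-1,2).round())
E
```

```text
[[259. 214.]
 [260. 124.]
 [260. 217.]
 [260. 125.]]
```

View pics/wo13.png

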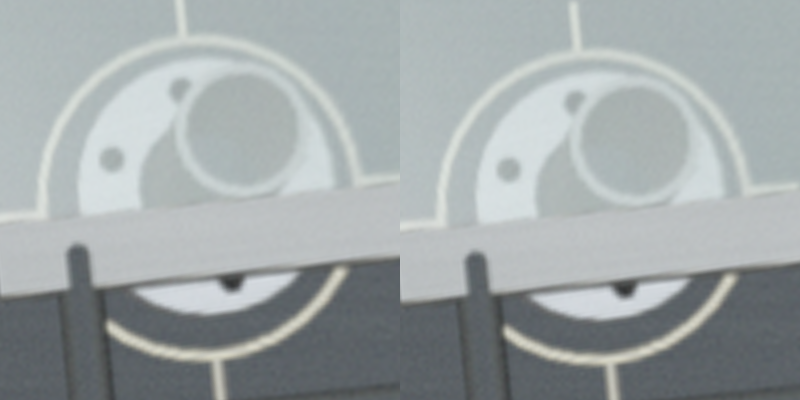

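```bash
python3 -c "
from plant import bot
o=bot.get_obs();print(o['time'],o['qd']);print(bot.finish_job())"
```

```text
20.45 [-0.00028374  0.00845641  0.00904029  0.00209036  0.00056723 -0.00137822]
the job is handed in; nothing more can be done
None
```

I slid the silver flange from its chalk ring into the bay ring, gripping it by the neck without lifting it, and let go. I then pinched the hood bar, swung the hood down slowly onto its stops and let go. The job was handed in at 20.5 s.

- **Flange:** the last wrist picture, taken through the pane, shows it flat and within about 1–2 mm of the ring's centre.
- **Hood:** the bar matches the level (0 rad) overlay in the scene and wrist pictures, though those overlays tell 0 from 0.05 rad only coarsely. When the hood reached its stops, the force on the tool rose to about 24 N. The TCP-based angle then read 0.015 rad, which I put down to a 2–3 mm offset in the grip.
- **Robot:** at the end it stood about 0.2 m above everything, with no contact force.
- **Bystanders:** the arm never reached near them, and those I could see looked unmoved. I did not measure their positions afterwards.
- **Tool tilt:** the tool was leaning about 0.03 rad by the end of the slide. The flange stayed flat, and its position had not changed when I looked again after letting go.

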